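# Close up the bread bin

## Task

Close up the bread bin after breakfast: roll its shutter all the way down and push its drawer fully home, flush with the plinth. Just push them with the fingertips, without taking the lip or the knob between the fingers; do not shove or lift the bin, and leave the loaf, the jar, the mug and the pepper mill where they stand.

Things in the scene. Friction and masses are not known exactly. Their poses are not given: they have to be found in the camera images.
- bin: Bread bin, 360 mm wide (y), 225 high, about 3.5 kg, loose on rubber feet on the worktop. Pale wood plinth 85 mm high from x -155 (front) to +140 mm, holding the drawer; on it a round steel hood between two half-round wooden end panels (14 mm thick, outer faces at y +-180). Origin on the worktop under the hood's axis, mid-width. x to the bin's back (its front looks to -x), y along its width, z up.
- axis (a point): Middle of the hood's axis, 85 mm above the bin's origin; the axis runs along the bin's y. The end panels have radius 140 mm about it. The rear half of the hood is fixed: outer skin at radius 137 mm, from right above the axis down to the back. Axes as the bin's.
- shutter (a joint): Front quarter of the hood, a steel shell (outer radius 129 mm) turning about the hood's axis, rad. 0 = shut, all the way down at the front; grows as it rolls up and back under the rear half (stop at 1.27). Starts about half to almost fully open. Stiff: it stays where it is left; shutting it takes up to about 5 N at the lip.
- lip (a point): Middle of the upper (when open: rear) face of the shutter's lip, the face to push to shut it, 142 mm from the axis. The lip is a pale wood strip on the leading edge, 160 mm long along y, 12 mm thick, standing out from 126 to 158 mm from the axis. Its mid-plane is at (0.12 rad + joint value) above level, turning from straight ahead (-x) up. Axes: the bin's, turned with the shutter.
- drawer (a joint): The drawer in the plinth, m. 0 = fully home, front flush with the plinth's front; grows as it comes out to the bin's -x (at most 0.16). Starts 30 to 65 mm out. It slides stiffly (2 to 4 N) and stays where it is left.
- pull (a point): Centre of the front face of the drawer's steel knob: 30 mm diameter, 30 mm long, mid-width on the drawer front, axis along the bin's x, 40 mm above the worktop; at bin x -185 mm when the drawer is home. The drawer front is 328 mm wide, from 12 to 68 mm above the worktop. Axes as the bin's.
- loaf: Crusty brown loaf, 95 x 200 x 100 mm, lying inside the bin on its floor; origin under its middle. It clears the shutter. To be left alone.
- jar: White storage jar with a wooden lid, 84 mm diameter, 150 mm high, on the worktop beside or diagonally before the bin; origin under its middle. To be left alone.
- mug: White mug, 80 mm diameter, 95 mm high, handle to its +y, on the worktop beside or diagonally before the bin; origin under its middle. To be left alone.
- mill: Dark wood pepper mill, 54 mm diameter, 195 mm high, on the worktop beside or diagonally before the bin; origin under its middle. To be left alone.

How it is judged:
At the end, for the whole second after the job is handed in: The shutter is down to within 0.05 rad (7 mm at the lip) and the drawer home to within 5 mm; the bin stands flat within 20 mm of where it was, the loaf lies inside within 30 mm of where it was, and jar, mug and mill stand within 20 mm of where they were (value of joint shutter below 0.05 rad and value of joint drawer below 0.005 m and distance of each of bin, jar, mug, mill from where it was at the start of the episode below 0.02 m and angle between bin's own z axis and vertical below 0.05 rad and linear speed of bin below 0.02 m/s and distance of loaf from where it was at the start of the episode below 0.03 m and angle between each of jar, mug, mill's own z axis and vertical below 0.1 rad); the robot touches nothing.
It fails at once if the bin is shoved along, lifted or tipped (20 mm, 0.1 rad) (distance of bin from where it was at the start of the episode above 0.02 m or angle between bin's own z axis and vertical above 0.1 rad).
It fails at once if the drawer knob is taken between the fingers instead of pushed (the point between the finger pads gets around the knob) (x of the grasp point in the frame of pull between 0.003 and 0.028 m and y of the grasp point in the frame of pull between -0.012 and 0.012 m and z of the grasp point in the frame of pull between -0.026 and 0.026 m).
It fails at once if the shutter's lip is taken between the fingers instead of pushed (the point between the finger pads gets into the lip's thickness) (x of the grasp point in the frame of lip between -0.024 and 0.016 m and y of the grasp point in the frame of lip between -0.08 and 0.08 m and z of the grasp point in the frame of lip between -0.011 and 0.001 m).
It fails at once if the loaf is moved (30 mm) (distance of loaf from where it was at the start of the episode above 0.03 m).
It fails at once if jar, mug or mill is carried off, pushed away (20 mm) or knocked over (distance of any of jar, mug, mill from where it was at the start of the episode above 0.02 m or angle between any of jar, mug, mill's own z axis and vertical above 0.3 rad).
It also fails if it takes over 45 s, if anything falls off the work surface, if the arm or the gripper's body presses on something with over 40 N, if the wrist force passes 120 N, or if a joint passes its speed limit or range.

## Robot

A 6-joint arm with a two-finger parallel gripper is mounted at the origin on the work surface. World frame = base frame: x ahead of the robot, y to its left, z up, the work surface at z = 0. Lengths are in m, angles in rad, forces in N, time in s.
With the tool pointing down it reaches from about 0.325 to 0.9 m from the base axis. Payload 6.1 kg.
Tool frame: the origin (TCP) lies midway between the tips of the shut fingers; the grasp point (between the pads) lies 19 mm behind it; z points along the fingers, y is the line along which they close (so a half turn about z gives the same grasp; the last joint's range is limited). The gripper opens to 85 mm and grips with 20 to 120 N. Pads are 22 mm wide; open, the fingers measure 114 mm over their backs; the gripper's body (76 mm by 85 mm) begins 54 mm behind the grasp point. The pads swing forward as they close: fully open they stand 13 mm farther back than shut.
Start: joints at [-1.473, 0.22, 1.526, -0, 1.395, -0.126], TCP at [0.139, -0.609, 0.231] pointing down, gripper open.
Joint ranges: [-2.98, 2.98], [-0.91, 2.08], [0.09, 2.57], [-1.24, 4.39], [0.2, 2.65], [-2.68, 2.68]. Speed limits (rad/s): [2.57, 2.57, 3.01, 3.14, 3.14, 3.14].

## Interface

Orientations are given as [roll, pitch, yaw] about the fixed x, y, z axes, in that order (R = Rz(yaw) Ry(pitch) Rx(roll)).
In Python, from plant import movep, move_l, set_joints, gripper_to, hold, inverse_kinematics, observe, get_image, get_calibration, Unreachable, job_done gives the robot as it stands. Calls block until the motion is done:
- movep(position, orientation): joint-space move of the TCP to a pose.
- move_l(position, feed=0.15, rotation=None, max_force=None): straight line of the TCP; rotation=None keeps the orientation; feed is the mean speed in m/s. With max_force (N) it stops when the force on the tool has changed by that much, and returns True; else False.
- set_joints(angles): joint-space move.
- gripper_to(opening, f_grip=None): finger opening in m; f_grip is the grip in N (None keeps the last); returns when the fingers have stopped.
- hold(seconds).
- inverse_kinematics(position, orientation): joint angles nearest the present ones, or None.
- observe(): the state.
- get_image(name): name is "side" or "top" or "wrist"; returns (picture, depth): 480x640x3 uint8, red, green, blue; 480x640 float32, m along the optical axis (not along the pixel's ray), 0 where there is no reading.
- get_calibration(name): a dict with "intrinsics" (3x3 intrinsics, pixels), "world_from_camera" (4x4, takes a point from camera to world coordinates). Camera axes: x right, y down, z forward; pixel columns grow to the right and rows downward; lengths in m; the calibration is good to about 2 mm. A picture is of the moment at which its call begins: read the wrist's pose just before it. get_calibration takes no time and is no camera call; for the wrist camera it gives the pose at the moment of the call.
A pose or a line that the arm cannot do raises Unreachable and nothing moves.
- job_done(): hands the job in; it is judged then, once.
The state is a dict: "time_s": time; "q": joint angles; "joint_velocities": joint speeds; "joint_torque": joint torques, N m; "eef_pos": TCP position; "tcp_rot": TCP orientation; "ft_force": force on the tool from outside, world axes, zero at the start; "torque": the same for the moment, N m; "opening": finger opening in m; "grasp_force": force on a finger pad.
Only numpy, scipy, OpenCV 4.12 (cv2) and the standard library are available. Lean on these libraries where they do the work, as an engineer would, in place of code of your own. Each camera call takes 0.05 s, during which the arm holds its last target. There are 200 camera calls.

## Working session

There is one attempt and no reset: what is moved stays moved. The work goes in short steps, each a Python script; the robot and the scene stay as the last script left them, time stands still between calls to the robot, and variables do not carry over. Pictures are saved under pics/ and viewed, at most 10 in all, crops included, and the job is handed in when it is done.

```bash
mkdir -p pics; cat > h.py <<'E'
import numpy as np, cv2
from plant import *
def snap(n,f):
    c=get_calibration(n); im,d=get_image(n); cv2.imwrite(f'pics/{f}.png',im[:,:,::-1]); np.savez(f'pics/{f}.npz',d=d,K=c['intrinsics'],T=c['world_from_camera'])
def pts(f):
    z=np.load(f'pics/{f}.npz'); d=z['d'];v,u=np.mgrid[:480,:640];K=z['K']
    p=np.stack([(u-K[0,2])/K[0,0]*d,(v-K[1,2])/K[1,1]*d,d],-1)
    P=p@z['T'][:3,:3].T+z['T'][:3,3]; P[d==0]=np.nan
    return P
E
python3 - <<'E'
from h import *
snap('top','t0');snap('side','s0')
E
```

```text
(no output)
```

View pics/t0.png

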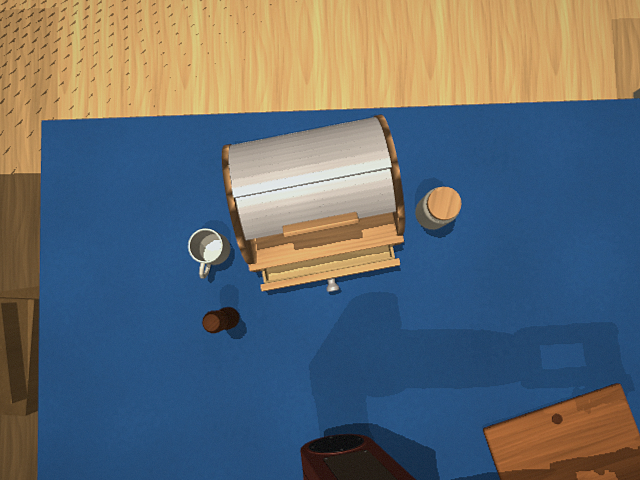

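View pics/s0.png

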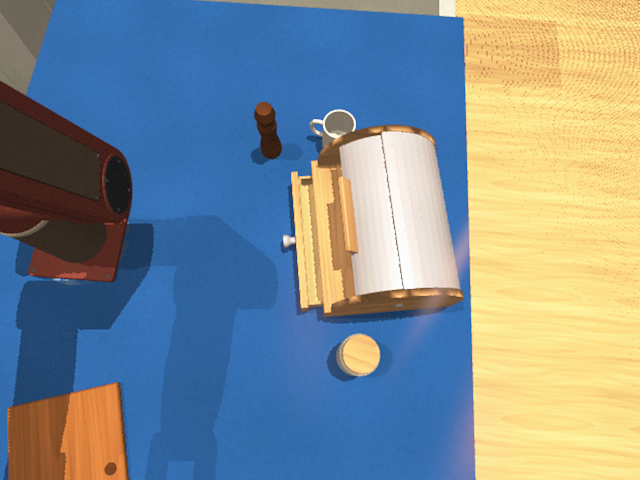

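Top: knob at (333,285), drawer front from (262,289) to (399,264), lip from (284,230) to (357,217), jar at (440,205), mug at (205,245), mill at (218,320). The side view agrees, with the knob at (288,241). I'll turn these into positions.

```bash
python3 - <<'E'
from h import *
np.set_printoptions(precision=4,suppress=True)
P=pts('t0');S=pts('s0')
def g(n,A,l):
    for u,v in l: print(n,(u,v),np.nanmedian(A[v-1:v+2,u-1:u+2].reshape(-1,3),0))
g('knob t',P,[(333,285),(334,290)]);g('drawer front top t',P,[(266,288),(395,264),(300,282),(360,271)])
g('plinth t',P,[(253,265),(400,241)])
g('lip t',P,[(288,230),(320,224),(355,217),(320,221),(320,228),(287,234),(357,222)])
g('lip s',S,[(343,182),(348,215),(353,247),(345,215),(351,215)])
g('knob s',S,[(286,241),(290,241)])
g('seam t',P,[(240,194),(380,170)])
g('mill',P,[(211,321)]);g('mug',P,[(205,232)]);g('jar',P,[(443,203)])
# end panels / hood cylinder fit: points with z>0.12 in bin area
Q=P[120:262,222:405].reshape(-1,3);Q=Q[(Q[:,2]>0.13)]
from scipy.optimize import least_squares
def f(p):
    x0,y0,th=p; d=Q[:,:2]-[x0,y0]; xb=d@[np.cos(th),np.sin(th)]
    r=np.hypot(xb,Q[:,2]-.085); 
    return np.where(xb>0.03,r-.137,0)
for y in(0.0,):
    s=least_squares(f,[.75,Q[:,1].mean(),0.15],loss='soft_l1',f_scale=.003);print(s.x,np.abs(s.fun).mean(),Q.mean(0))
x0,y0,th=s.x
d=P-[x0,y0,0];yb=-d[...,0]*np.sin(th)+d[...,1]*np.cos(th);xb=d[...,0]*np.cos(th)+d[...,1]*np.sin(th)
m=(P[...,2]>.19)&(abs(yb)<.25)&(abs(xb)<.2);print('yb range',np.percentile(yb[m],[.2,50,99.8]))
yc=np.percentile(yb[m],[.2,99.8]).mean()
o=np.array([x0-yc*np.sin(th),y0+yc*np.cos(th)]);print('origin',o,'yaw',th)
# lip in bin frame: front hood profile along mid
for A in(P,S):
    d=A-[*o,0];xb=d[...,0]*np.cos(th)+d[...,1]*np.sin(th);yb=-d[...,0]*np.sin(th)+d[...,1]*np.cos(th)
    r=np.hypot(xb,A[...,2]-.085);a=np.arctan2(A[...,2]-.085,-xb)
    m=(r>.14)&(r<.165)&(a>.3)&(a<2)&(abs(yb)<.1);print('lip',m.sum(),np.percentile(a[m],[2,25,50,75,98]),np.percentile(r[m],[2,50,98]),np.percentile(yb[m],[1,99]))
    m=(abs(yb)<.17)&(A[...,2]>.055)&(A[...,2]<.075)&(xb<-.16)&(xb>-.26);print('drawer top xb',np.percentile(xb[m],[1,5,50]))
    m=(abs(yb)<.03)&(A[...,2]>.02)&(A[...,2]<.06)&(xb<-.16)&(xb>-.28);print('knob',m.sum(),np.percentile(xb[m],[1,5,20]),np.median(yb[m]))
    m=(abs(yb)<.14)&(A[...,2]>.08)&(A[...,2]<.09)&(xb<-.1)&(xb>-.2);print('plinth front',np.percentile(xb[m],[1,5]))
E
```

```text
knob t (333, 285) [0.5094 0.0179 0.0536]
knob t (334, 290) [0.4975 0.0158 0.0032]
drawer front top t (266, 288) [0.5064 0.1735 0.0685]
drawer front top t (395, 264) [ 0.554  -0.1268  0.0685]
drawer front top t (300, 282) [0.5183 0.0942 0.0689]
drawer front top t (360, 271) [ 0.54   -0.0453  0.0672]
plinth t (253, 265) [0.5597 0.2001 0.0854]
plinth t (400, 241) [ 0.6054 -0.1377  0.0832]
lip t (288, 230) [0.6255 0.1084 0.2017]
lip t (320, 224) [0.636  0.0413 0.2021]
lip t (355, 217) [ 0.6484 -0.0318  0.2025]
lip t (320, 221) [0.6432 0.0413 0.1951]
lip t (320, 228) [0.6273 0.0415 0.2048]
lip t (287, 234) [0.6165 0.1101 0.206 ]
lip t (357, 222) [ 0.6393 -0.0357  0.2034]
lip s (343, 182) [0.6255 0.1066 0.205 ]
lip s (348, 215) [0.64   0.0378 0.2008]
lip s (353, 247) [ 0.6537 -0.0275  0.1981]
lip s (345, 215) [0.6337 0.0348 0.2066]
lip s (351, 215) [0.6465 0.0411 0.193 ]
knob s (286, 241) [0.5078 0.0153 0.053 ]
knob s (290, 241) [0.5169 0.0174 0.0486]
seam t (240, 194) [0.7009 0.2047 0.22  ]
seam t (380, 170) [ 0.7434 -0.0859  0.213 ]
mill (211, 321) [0.4404 0.2739 0.1945]
mug (205, 232) [0.6429 0.3177 0.0551]
jar (443, 203) [ 0.6799 -0.2254  0.1504]
[0.7312 0.0411 0.1604] 0.0004409529277114625 [0.7285 0.0559 0.2028]
yb range [-0.1642  0.0142  0.1942]
origin [0.7288 0.0559] yaw 0.1604288304795165
lip 778 [0.8275 0.8718 0.8937 0.9047 1.9189] [0.1401 0.1533 0.1602] [-0.0891  0.0793]
drawer top xb [-0.2143 -0.2039 -0.1955]
knob 250 [-0.2338 -0.2318 -0.2246] -7.231715187987556e-05
plinth front [-0.154  -0.1519]
lip 756 [0.8392 0.8783 0.9015 0.9099 1.9067] [0.1401 0.1539 0.1587] [-0.0801  0.0857]
drawer top xb [-0.2032 -0.2024 -0.1939]
knob 249 [-0.2319 -0.2304 -0.2239] -0.0021385136178838637
plinth front [-0.1527 -0.1505]
```

```bash
cat >> h.py <<'E'
from scipy.spatial.transform import Rotation as R
O=np.array([.7288,.0559]);TH=.1604
B=np.array([[np.cos(TH),-np.sin(TH),0],[np.sin(TH),np.cos(TH),0],[0,0,1]])
def W(x,y,z): return B@[x,y,z]+[*O,0]
def rot(phi,s=1):
    z=np.array([np.sin(phi),0,-np.cos(phi)]);y=np.array([0,s,0]);
    return R.from_matrix(B@np.stack([np.cross(y,z),y,z],1)).as_euler('xyz')
def lip(a,phi,gap=0,r=.142):   # TCP so that the tip corner is gap above the lip's upper face
    h=.006+.011*abs(np.sin(a+phi))+gap
    return W(-r*np.cos(a)+h*np.sin(a),0,.085+r*np.sin(a)+h*np.cos(a))
E
python3 - <<'E'
from h import *
np.set_printoptions(precision=3,suppress=True)
for s in(1,-1):
    print(s,[None if (q:=inverse_kinematics(p,o)) is None else np.array(q) for p,o in[(W(-.28,0,.35),rot(.5,s)),(W(-.262,0,.036),rot(.5,s)),(W(-.19,0,.036),rot(.5,s)),(lip(.857,0,.01),rot(0,s)),(lip(.1,.3),rot(.3,s))]])
E
```

```text
1 [array([-0.319, -0.702,  2.145,  0.235,  1.255, -2.073]), array([-0.291, -0.227,  2.473,  0.466,  0.484, -2.392]), array([-0.207, -0.023,  2.295,  0.424,  0.432, -2.285]), array([-0.053,  0.311,  1.462, -0.   ,  1.369, -1.784]), array([-0.124,  0.053,  1.986,  0.114,  0.818, -1.921])]
-1 [array([-0.319, -0.702,  2.145,  0.235,  1.255,  1.069]), array([-0.291, -0.227,  2.473,  0.466,  0.484,  0.749]), array([-0.207, -0.023,  2.295,  0.424,  0.432,  0.857]), array([-0.053,  0.311,  1.462, -0.   ,  1.369,  1.357]), array([-0.124,  0.053,  1.986,  0.114,  0.818,  1.22 ])]
```

```bash
python3 - <<'E'
from h import *
np.set_printoptions(precision=4,suppress=True)
gripper_to(0)
p=observe()['eef_pos'];move_l([p[0],p[1],.33],feed=.3)
movep(W(-.30,0,.33),rot(.5,-1))
move_l(W(-.262,0,.036),feed=.2)
hit=move_l(W(-.1905,0,.036),feed=.04,max_force=12)
o=observe();print(hit,o['time_s'],B.T@(np.array(o['eef_pos'])-[*O,0]),o['ft_force'])
move_l(W(-.27,0,.06),feed=.15)
snap('side','s1');S=pts('s1')
d=(S-[*O,0])@B
for n,y0,z0,z1 in(('drawer',.16,.055,.072),('knob',.02,.03,.06)):
    m=(abs(d[...,1])<y0)&(S[...,2]>z0)&(S[...,2]<z1)&(d[...,0]>-.24)&(d[...,0]<-.145);print(n,m.sum(),np.percentile(d[m][:,0],[1,5,50]) if m.any() else 0)
print(observe()['time_s'])
E
```

```text
True 7.075 [-0.1923  0.0004  0.0351] [0.3757 0.5746 0.2053]
drawer 44 [-0.1822 -0.1801 -0.1531]
knob 127 [-0.1827 -0.1818 -0.1706]
7.8167
```

View pics/s1.png

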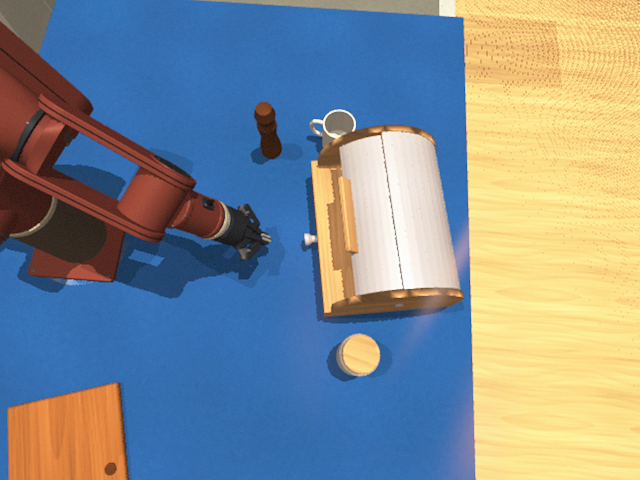

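The drawer is home: the knob at (309,239) now sits against the plinth and the push ended on the stop force. Next is the shutter.

```bash
python3 - <<'E'
from h import *
np.set_printoptions(precision=4,suppress=True)
move_l(W(-.29,0,.33),feed=.25)
s=lip(.857,0,.012)
movep([s[0],s[1],.32],rot(0,-1))
move_l(s,feed=.15)
A=np.linspace(.857,-.0,11)
hit=False
for i,a in enumerate(A):
    ph=.3*i/10
    hit=move_l(lip(a,ph),feed=.05,rotation=rot(ph,-1),max_force=15)
    o=observe();b=B.T@(np.array(o['eef_pos'])-[*O,0]);print(round(a,3),hit,b,o['ft_force'],round(o['time_s'],2))
    if hit:break
E
```

```text
0.857 False [-0.0825  0.      0.2016] [ 0.4159 -0.1491  0.3639] 11.44
0.771 False [-0.0923  0.      0.1941] [-0.1891  0.2931  0.1643] 11.84
0.686 False [-0.1016 -0.      0.1853] [-0.108   0.4419  1.1181] 12.24
0.6 False [-0.1101  0.      0.1758] [0.6362 0.6419 0.5887] 12.64
0.514 False [-0.1177  0.      0.1657] [0.0636 0.6128 0.5293] 13.04
0.428 False [-0.1244  0.      0.1549] [-0.6773 -0.2292  0.1748] 13.45
0.343 False [-0.1301  0.      0.1435] [-0.21    0.0223 -0.1609] 13.86
0.257 False [-0.1347  0.      0.1317] [ 0.291  -0.5154 -0.4171] 14.27
0.171 False [-0.1383  0.      0.1195] [ 0.1689 -0.0796 -0.0098] 14.68
0.086 True [-0.1381 -0.0005  0.1106] [-1.9256  0.1267  6.6532] 14.97
```

```bash
python3 - <<'E'
from h import *
snap('side','s2')
print(observe()['ft_force'])
E
```

```text
[-4.53274552  0.05080436  7.68757374]
```

View pics/s2.png

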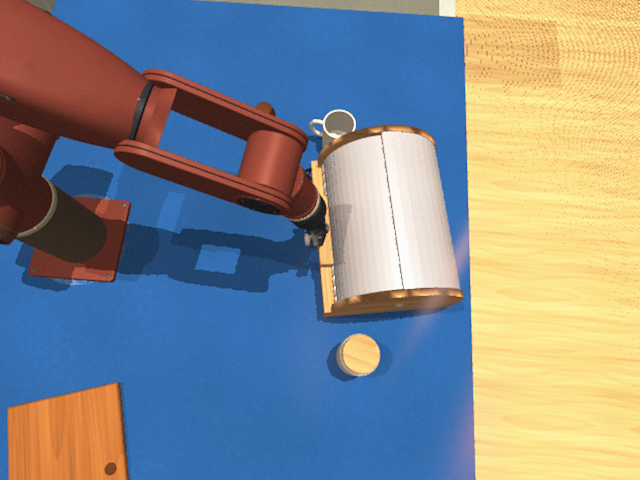

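```bash
python3 - <<'E'
from h import *
move_l(W(-.17,0,.20),feed=.15)
move_l(W(-.34,0,.30),feed=.25)
snap('side','s3');snap('top','t3')
for f in('s3','t3'):
    S=pts(f);d=(S-[*O,0])@B
    r=np.hypot(d[...,0],d[...,2]-.085);a=np.arctan2(d[...,2]-.085,-d[...,0])
    m=(r>.135)&(r<.155)&(a>.08)&(a<.6)&(abs(d[...,1])<.075)
    print(f,m.sum(),np.percentile((a-np.arcsin(.006/r))[m],[10,50,90])-.12)
    m=(d[...,0]>.03)&(d[...,2]>.13)&(abs(d[...,1])<.16)&(r<.15);print('hood r',np.median(r[m]))
print(observe()['time_s'])
E
python3 - <<'E'
import cv2
a=cv2.imread('pics/s3.png')[130:330,240:440];b=cv2.imread('pics/t3.png')[110:310,200:400]
cv2.imwrite('pics/c3.png',cv2.resize(cv2.hconcat([a,b]),None,fx=2,fy=2))
E
```

```text
s3 581 [-0.0114411   0.00404852  0.01817795]
hood r 0.13814973716228696
t3 578 [-0.02265139 -0.0017512   0.01987857]
hood r 0.13685698253216078
16.8583<stdin>:9: RuntimeWarning: invalid value encountered in arcsin
```

View pics/c3.png

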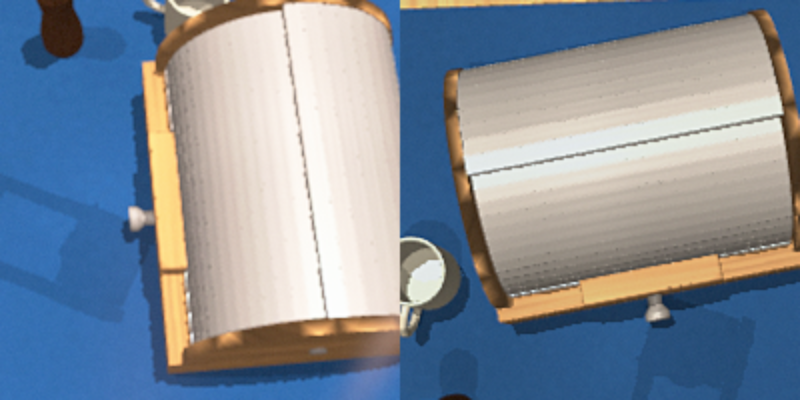

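The two pictures show the lip down on the plinth, with the shutter measuring about 0.00 rad. The drawer is flush, and the arm is clear of everything.

```bash
python3 -c "
from plant import *
print(job_done())"
```

```text
the job is handed in; nothing more can be done
None
```

I pushed the drawer home and rolled the shutter all the way down (it measures about 0.00 rad), saw nothing else disturbed, and handed the job in about 17 s into the 45 s limit; no verdict came back.

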